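# Hang the hand microphone on the station rail and slide it up to its marker ring

### The arm

A 6-joint arm with a two-finger parallel gripper is mounted at the origin on the work surface. World frame = base frame: x ahead of the robot, y to its left, z up, the work surface at z = 0. Lengths are in mm, angles in rad, forces in N, time in s.
With the tool pointing down it reaches from about 350 to 975 mm from the base axis. Payload 7.1 kg.
Tool frame: the origin (TCP) lies on the front face of the gripper's body, between the roots of the fingers; the fingertips stand 80 mm ahead of it and the grasp point (between the pads) lies 61 mm ahead of it (env.tips_ahead is the distance from the TCP to the fingertips, in mm); z points along the fingers, y is the direction in which the jaws open and shut (so a half turn about z gives the same grasp; the last joint's range is limited). The gripper opens to 88 mm and grips with 3 to 60 N. Pads are 20 mm wide; open, the fingers measure 115 mm over their backs; the gripper's body (75 mm by 178 mm) begins 61 mm behind the grasp point.
Start: joints at [1.087, 0.423, 1.63, -0, 1.089, -0.019], TCP at [280.12, 558.693, 302.675] pointing down, gripper open.
Joint ranges: [-3, 3], [-0.9, 2.11], [0.09, 2.58], [-1.31, 4.45], [0.11, 2.69], [-2.54, 2.54]. Speed limits (rad/s): [2.39, 2.39, 3.01, 3.14, 3.14, 3.14].

### API

Orientations are given as a unit quaternion [x, y, z, w].
In Python, from station import env, set_gripper, viewer, workorder gives the robot as it stands. Calls block until the motion is done:
- env.reach(position, orientation): joint-space move of the TCP to a pose.
- env.move_l(position, rot=None, rate=150, f_stop=None): straight line of the TCP; rot=None keeps the orientation; rate is the mean speed in mm/s. With f_stop (N) it stops when the force on the tool has changed by that much, and returns True; else False.
- env.move_joints(angles): joint-space move.
- set_gripper(opening): finger opening in mm; the grip force is fixed at half the most; returns when the fingers have stopped.
- env.hold(seconds).
- env.ik(position, orientation): joint angles nearest the present ones, or None.
- env.read_state(): the state.
- viewer.camera(name): name is "scene" or "top" or "wrist"; returns the picture (400x640x3 uint8, blue, green, red); there is no depth.
- viewer.camera_params(name): a dict with "fx", "fy", "cx", "cy" (pixels), "dist" ([k1, k2, p1, p2, k3] as OpenCV has them; the pictures are not rectified), "pose" (4x4, takes a point from camera to world coordinates); the wrist camera has in their place "tool_from_camera" (4x4, takes a point from camera to tool coordinates, whose origin is the TCP and whose axes are the flange's). Camera axes: x right, y up, looking along -z (the intrinsics and any distortion apply to the point x, -y, -z); pixel columns grow to the right and rows downward; lengths in mm; the calibration is good to about 2 mm. A picture is of the moment at which its call begins: read the wrist's pose just before it. camera_params takes no time and is no camera call.
A pose or a line that the arm cannot do raises env.IKError and nothing moves.
- workorder.sign_off(): hands the job in, once; it reports no verdict.
The state is a dict: "time_s": time; "qpos": joint angles; "dq": joint speeds; "tau": joint torques, N m; "tool_pos": TCP position; "orientation": TCP orientation; "force": force on the tool from outside, world axes, zero at the start; "wrist_torque": the same for the moment, N m; "width": finger opening in mm.
Only numpy, scipy, OpenCV 4.12 (cv2) and the standard library are available. Lean on these libraries where they do the work, as an engineer would, in place of code of your own. Each camera call takes 0.05 s, during which the arm holds its last target.

### The job

Take the cordless hand microphone with the yellow band out of its charging cradle and hook it over the hanging rail, on the clear stretch roughly 10 cm or more to the right of the yellow marker ring. Let it hang free there, then slide it along the rail, without lifting it off, until its hook just touches the yellow ring, and leave it hanging. The ring only grips the rail by friction, so feel for it and do not shove it along, and leave the other microphone, the Morse key and the mug as they are.

Things in the scene. Friction and masses are not known exactly. Their poses are not given: they have to be found in the camera images.
- mic_grip (a point): Hand microphone to hang: black, yellow band, about 220 g. Point: centre of its wide upper block, 54 mm wide (y), 30 deep (x), 50 tall (z up). -x is the grille side, which faces the robot in the cradle and on the rail. A stem (42 by 28 mm) goes on below; its foot is 67 mm under this point. Gripped across the 54 mm with the tool tilted some 45 deg (from -x and above), the gripper stays clear of the rail.
- mic_hook (a point): Point inside that microphone's hook (grey, yellow crown) where the rail's axis lies once it hangs: 61 mm above mic_grip, same axes. The hook is 24 mm wide (y). Its shank (x -16 to -10 mm) rises from the block's flat top, 36 mm below this point, and arches over in a crown with 45 deg flanks (underside 8 mm, flat top 16 mm above the point; 16 mm wide there) to the lip.
- mic_lip (a point): Lower end of the hook's lip (x 10 to 16 mm), on the +x side: 8 mm below and 13 mm in +x of mic_hook, same axes. Below it the hook is open towards +x: a gap 28 mm high down to the block's top, through which the 16 mm rail enters before the microphone is lowered. The hook's inside is 20 mm wide.
- rail_mid (a point): Middle of the hanging rail's axis: aluminium tube, 16 mm diameter, 240 mm above the desk, along the front of a low equipment riser. y runs along the rail, to the left seen from the robot; x away from the robot, z up. Straight from y = -260 to 260 mm; the ends bend back (+x) and down. The riser's board (top at 118 mm) begins 65 mm beyond the rail; radios on it reach 175 mm above the desk.
- ring_mid (a point): Centre of the yellow marker ring on the rail: outer diameter 28 mm, 8 mm wide, axes as rail_mid. It slips along the rail when pushed with over about 7 N. With the hook just touching its right face, mic_hook lies 16 mm to its right (-y). A hanging microphone slides with about 1 to 3 N if pushed at its hook close to the rail, best on the crown just above it; pushed lower down it swings.
- cradle_mid (a point): Grey charging cradle, fixed to the desk. Point: centre of its pocket's mouth, 38 mm above the desk; x and y as the standing microphone's. Pocket 40 (x) by 54 mm (y) outside, walls 4 mm; base plate 85 by 90 by 12 mm. The microphone stands upright in it with about 2 mm of play, its foot 24 mm below the mouth: lift it straight up at least 30 mm.
- othermic_grip (a point): The other hand microphone (blue band), same shape, hanging on the rail to the left of the ring; point and axes as mic_grip. Not to be disturbed.
- key: Morse key on a heavy steel base 75 by 60 mm, 40 mm tall, finger piece reaching 59 mm towards its -x; origin at the centre of its underside. Not to be disturbed.
- mug: Blue mug, 76 mm across, 90 mm tall, handle at its +y; origin at the centre of its underside. Not to be disturbed.
There are look-alikes about, which are no part of the job. Leave any purple look-alike of the part that bears mic_grip alone.

How it is judged (in metres and radians):
On the way, in this order (a step that is already met when the one before it is completed fails the run):
1. the microphone hangs by its hook on the clear stretch of rail, 8 cm or more to the right of the ring, let go and still (z of mic_hook in the frame of rail_mid between -0.004 and 0.003 m and x of mic_hook in the frame of rail_mid between -0.007 and 0.007 m and y of mic_hook in the frame of rail_mid above -0.25 m and y of mic_hook in the frame of ring_mid below -0.08 m and contact force between the fingers and mic below 0.1 N and linear speed of mic below 0.1 m/s), for 0.2 s.
2. on its way along the rail, 3 to 6 cm short of the ring, still hanging on the rail (z of mic_hook in the frame of rail_mid between -0.005 and 0.005 m and x of mic_hook in the frame of rail_mid between -0.008 and 0.008 m and y of mic_hook in the frame of ring_mid between -0.06 and -0.03 m).
At the end, for the whole second after the job is handed in: The microphone hangs upright and at rest by its hook on the rail, its hook touching the right-hand face of the ring or within 3.5 mm of it, and the ring is within 6 mm of where it was; the other things are where they were (z of mic_hook in the frame of rail_mid between -0.004 and 0.003 m and x of mic_hook in the frame of rail_mid between -0.007 and 0.007 m and y of mic_hook in the frame of ring_mid between -0.0195 and -0.0135 m and distance of ring_mid from where it was at the start of the episode below 0.006 m and angle between mic_hook's own z axis and vertical below 0.15 rad and linear speed of mic below 0.03 m/s).
It fails at once if the ring is shoved more than 6 mm along the rail (distance of ring_mid from where it was at the start of the episode above 0.006 m).
It fails at once if the other microphone is moved more than 15 mm (distance of othermic_grip from where it was at the start of the episode above 0.015 m).
It fails at once if the Morse key is moved more than 15 mm (distance of key from where it was at the start of the episode above 0.015 m).
It fails at once if the mug is moved more than 15 mm (distance of mug from where it was at the start of the episode above 0.015 m).
It also fails if it takes over 67 s, if anything falls off the work surface, if the arm or the gripper's body presses on something with over 40 N, if the wrist force passes 120 N, or if a joint passes its speed limit or range.

## Working session

There is one attempt and no reset: what is moved stays moved. The work goes in short steps, each a Python script; the robot and the scene stay as the last script left them, time stands still between calls to the robot, and variables do not carry over. Pictures are saved under pics/ and viewed, and the job is handed in when it is done.

```bash
ls; mkdir -p pics; python3 - <<'E'
from station import env, set_gripper, viewer, workorder
import cv2
for n in ["scene","top","wrist"]:
    cv2.imwrite(f"pics/a_{n}.png",viewer.camera(n)); p=viewer.camera_params(n)
    print(n,{k:(v if not hasattr(v,'tolist') else v.tolist()) for k,v in p.items()})
print(env.read_state())
E
```

```text
pics
scene {'fx': 493.1444527199192, 'fy': 493.1444527199192, 'cx': 317.38473693234806, 'cy': 201.27603452366634, 'dist': [0.01670296780948139, 0.0, 0.0, 0.0, 0.0], 'pose': [[-0.9128091066540752, -0.27255203599608874, 0.3041297790151034, 832.9316495685521], [0.40789591841028766, -0.5719739608395458, 0.7116647440092486, 813.069135195678], [-0.02001136061383145, 0.7736673547435668, 0.6332759032605573, 877.311495903362], [0.0, 0.0, 0.0, 1.0]]}
top {'fx': 458.2790619134526, 'fy': 458.2790619134526, 'cx': 322.94523178812386, 'cy': 202.91121579718566, 'dist': [-0.11890105016849963, 0.0, 0.0, 0.0, 0.0], 'pose': [[-0.00598612064061356, 0.9995076413348523, -0.030800020664224197, 441.6998510584034], [-0.9996131318398247, -0.005144464843985503, 0.02733351669372587, 11.060439604004545], [0.027161609176431647, 0.0309517268453573, 0.9991517590397554, 1162.1692170517895], [0.0, 0.0, 0.0, 1.0]]}
wrist {'fx': 332.44685200009803, 'fy': 332.44685200009803, 'cx': 321.6005421748178, 'cy': 200.5713590850653, 'dist': [-0.03311283182182835, 0.0, 0.0, 0.0, 0.0], 'tool_from_camera': [[0.0012826259137124357, 0
[... 228 characters left out ...]
345906], [0.0, 0.0, 0.0, 1.0]]}
{'time_s': 0.15, 'qpos': array([ 1.08701267e+00,  4.23683660e-01,  1.63046800e+00, -9.99352462e-06,
        1.08861268e+00, -1.89814581e-02]), 'dq': array([ 0.00046373, -0.00179697, -0.00242298,  0.00108968, -0.00062877,
       -0.00079505]), 'tau': array([-7.42431384e-04, -5.44982386e+01, -2.73918396e+01,  6.43336773e-02,
        2.04145565e-02, -8.31592092e-05]), 'tool_pos': array([279.97258042, 558.42492985, 302.08701004]), 'orientation': array([ 2.30312438e-01,  9.73116559e-01, -5.68530352e-04, -1.41437892e-04]), 'force': array([ 0.21241496, -0.08418617, -0.07072374]), 'wrist_torque': array([0.01608915, 0.00936402, 0.0417555 ]), 'width': 87.67653866077781}
```

View pics/a_scene.png

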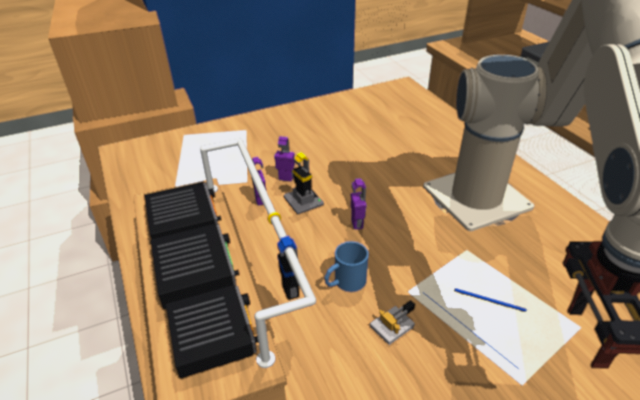

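View pics/a_top.png

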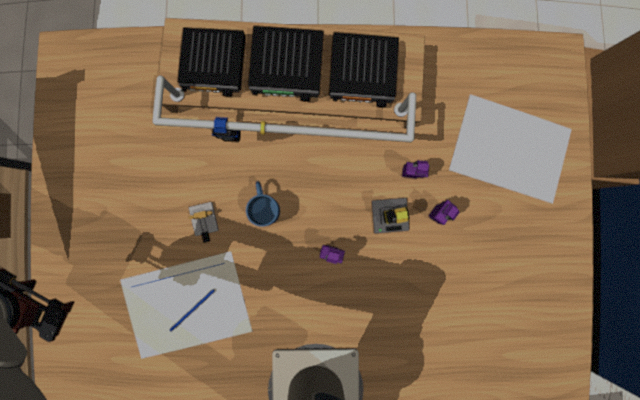

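View pics/a_wrist.png

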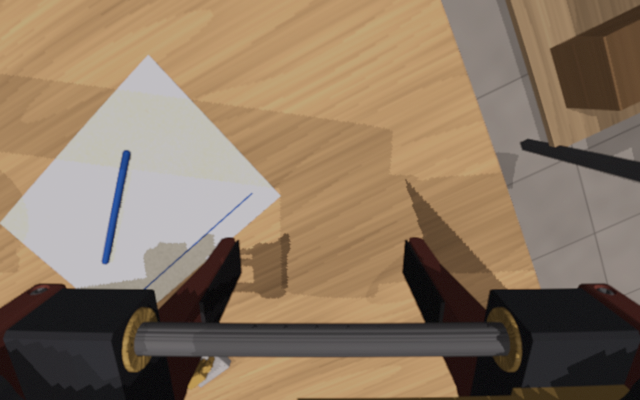

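Top view: the cradle with the black, yellow-banded mic is at about (393,215). The purple look-alikes are at (416,169), (445,212) and (332,254), and the blue-band mic on the rail is at (222,128). The mug is at (262,210), the key at (203,220) and the ring at (263,128). The mic at (393,215) is the only one with a yellow band in a grey cradle, so I'll confirm it in crops.

```bash
python3 - <<'E'
import cv2, numpy as np
t=cv2.imread("pics/a_top.png"); s=cv2.imread("pics/a_scene.png")
a=cv2.resize(t[180:250,350:470],None,fx=6,fy=6,interpolation=cv2.INTER_CUBIC)
b=cv2.resize(s[130:250,190:350],None,fx=5,fy=5,interpolation=cv2.INTER_CUBIC)
cv2.imwrite("pics/b_top.png",a); cv2.imwrite("pics/b_scene.png",b)
c=cv2.resize(t[65:150,140:430],None,fx=2.7,fy=2.7,interpolation=cv2.INTER_CUBIC); cv2.imwrite("pics/b_rail.png",c)
E
```

```text
(no output)
```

View pics/b_top.png

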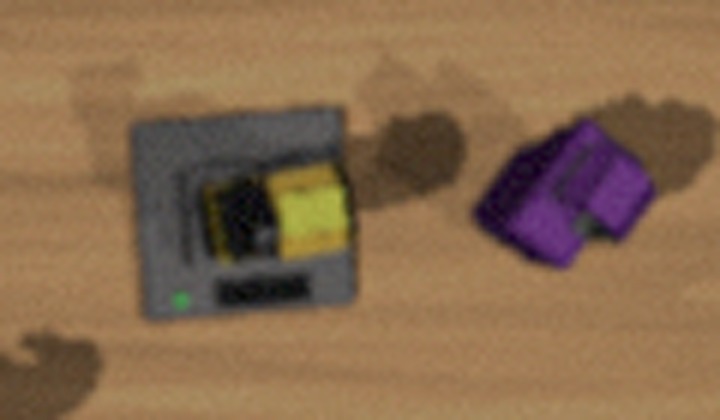

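View pics/b_scene.png

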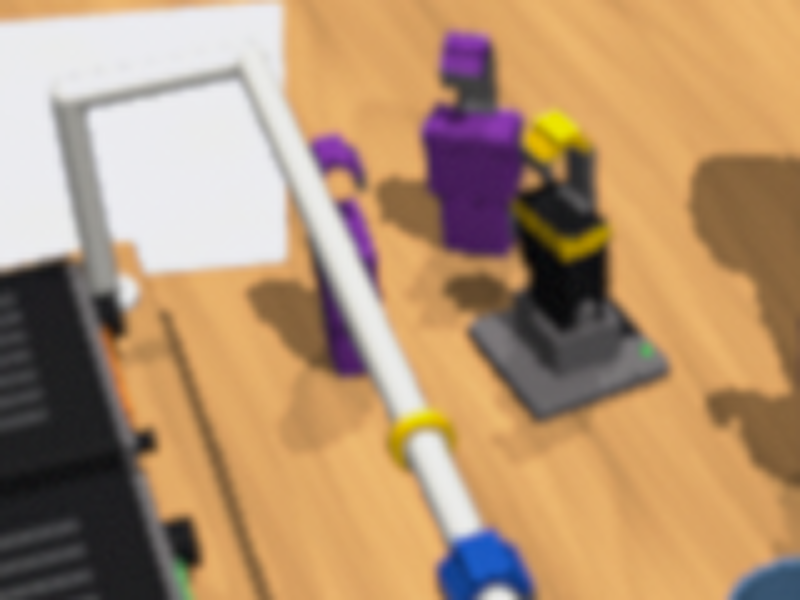

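View pics/b_rail.png

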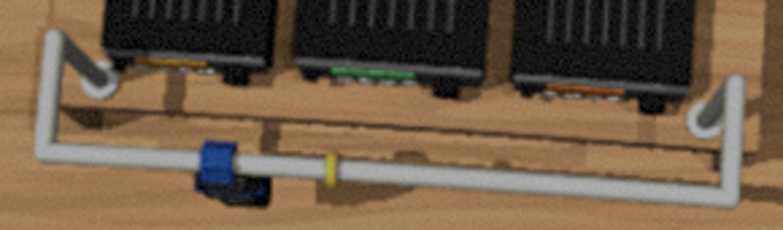

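The crops confirm it: the black mic with a yellow band and yellow crown stands in the grey cradle (green LED). The neighbour at (445,212) is purple. Next, pixels to positions from the top view.

```bash
cat > h.py <<'E'
import numpy as np, cv2
from scipy.spatial.transform import Rotation as R
def ray(p,uv,pose=None):
    K=np.array([[p['fx'],0,p['cx']],[0,p['fy'],p['cy']],[0,0,1]]); 
    n=cv2.undistortPoints(np.array(uv,float).reshape(-1,1,2),K,np.array(p['dist'],float)).reshape(-1,2)
    d=np.c_[n[:,0],-n[:,1],-np.ones(len(n))]
    T=np.array(p['pose'] if pose is None else pose)
    return T[:3,3], d@T[:3,:3].T
def atz(p,uv,z,pose=None):
    o,d=ray(p,uv,pose); return o+d*((z-o[2])/d[:,2])[:,None]
def proj(p,X,pose=None):
    T=np.array(p['pose'] if pose is None else pose)
    c=(np.atleast_2d(X)-T[:3,3])@T[:3,:3]
    n=np.c_[c[:,0],-c[:,1],-c[:,2]]
    K=np.array([[p['fx'],0,p['cx']],[0,p['fy'],p['cy']],[0,0,1]])
    return cv2.projectPoints(n,np.zeros(3),np.zeros(3),K,np.array(p['dist'],float))[0].reshape(-1,2)
def tri(obs):
    A=np.zeros((3,3));b=np.zeros(3)
    for o,d in obs:
        d=d.ravel()/np.linalg.norm(d);M=np.eye(3)-np.outer(d,d);A+=M;b+=M@o
    x=np.linalg.solve(A,b); 
    return x,[np.linalg.norm((np.eye(3)-np.outer(d.ravel(),d.ravel())/np.dot(d.ravel(),d.ravel()))@(x-o)) for o,d in obs]
def wpose(st,p):
    T=np.eye(4);T[:3,:3]=R.from_quat(st['orientation']).as_matrix();T[:3,3]=st['tool_pos'];return T@np.array(p['tool_from_camera'])
E
python3 - <<'E'
from h import *
from station import viewer
t=cv2.imread("pics/a_top.png");p=viewer.camera_params("top");ps=viewer.camera_params("scene")
hsv=cv2.cvtColor(t,cv2.COLOR_BGR2HSV)
# rail mask: low saturation bright in strip
ctr=[]
for u in list(range(165,210,5))+list(range(275,405,5)):
    col=t[115:145,u].astype(int); sat=hsv[115:145,u,1]; m=(sat<60)&(col.min(1)>110)
    v=np.where(m)[0]
    if len(v): ctr.append((u,115+v.mean(),len(v)))
c=np.array(ctr);print(c[::4])
f=np.polyfit(c[:,0],c[:,1],1);res=c[:,1]-np.polyval(f,c[:,0]);print("fit",f,res.std())
g=np.abs(res)<1;f=np.polyfit(c[g,0],c[g,1],1)
a=atz(p,[[165,np.polyval(f,165)],[400,np.polyval(f,400)]],240);print("rail pts",a)
y=cv2.inRange(hsv,(22,120,80),(34,255,255))
n,l,st,ce=cv2.connectedComponentsWithStats(y)
for i in range(1,n):
    if st[i,4]>5: print(st[i],ce[i], atz(p,ce[i],254)[0], atz(p,ce[i],158)[0])
# cradle base corners z=12 (crop px)
q=(np.array([[133,122],[343,108],[356,302],[147,318]])+.5)/6-.5+[350,180]
C=atz(p,q,12);print("base",C,C.mean(0))
for i in range(4): e=C[(i+1)%4]-C[i];print(np.linalg.norm(e),np.degrees(np.arctan2(e[1],e[0])))
# rail corners
q=(np.array([[733,196],[47,152]])+.5)/2.7-.5+[140,65];print("bends",atz(p,q,240))
E
```

```text
[[165.  121.5   8. ]
 [185.  122.    7. ]
 [205.  123.5   8. ]
 [290.  129.    7. ]
 [310.  130.    7. ]
 [330.  132.    7. ]
 [350.  133.    7. ]
 [370.  135.    7. ]
 [390.  136.    7. ]]
fit [6.56089694e-02 1.10236925e+02] 0.5107390395757699
rail pts [[ 639.38536469  307.81107226  240.        ]
 [ 604.79114262 -172.57631544  240.        ]]
[260 121   5  13  44] [262.22727273 127.20454545] [621.58843562 106.61726537 254.        ] [640.60394924 116.71830723 158.        ]
[394 207  14  16 160] [401.1875  214.74375] [ 445.23570435 -170.04086126  254.        ] [ 445.6094694 -189.1845677  158.       ]
base [[ 484.08024987 -143.6342165    12.        ]
 [ 489.57672885 -233.0573324    12.        ]
 [ 407.62699425 -237.74569389   12.        ]
 [ 401.6988552  -148.84400605   12.        ]] [ 445.74570704 -190.82031221   12.        ]
89.59187987446924 -86.48268415841893
82.08373611110018 -176.72566564454456
89.09911859310165 93.8149473646881
82.54596351938912 3.618559498611995
bends [[ 603.67396396 -195.71167448  240.        ]
 [ 639.61673988  324.35813878  240.        ]]
```

```bash
cat >> h.py <<'E'
def tool_rot(yaw,pitch,cam_up=True):
    # tool z: forward and down by pitch (deg) in frame yawed by yaw(rad)
    p=np.radians(pitch); z=np.array([np.cos(p),0,-np.sin(p)])
    x=np.array([np.sin(p),0,np.cos(p)]); x = x if cam_up else -x
    y=np.cross(z,x); return R.from_euler('z',yaw)*R.from_matrix(np.c_[x,y,z])
def tcp_for(g,rot,depth=61): return np.array(g)-depth*rot.apply([0,0,1])
E
python3 - <<'E'
from h import *
from station import env,viewer
p=viewer.camera_params("top")
for name,uv in [("p1",(416,169)),("p2",(444,212)),("p3",(332,254))]:
    print(name,atz(p,uv,100)[0], atz(p,uv,75)[0])
for cu in (True,False):
  for pit in (40,45):
    r=tool_rot(.06,pit,cu); rr=tool_rot(-.072,pit,cu)
    for g,q in [((445.5,-190,81),r),((445.5,-190,160),r),((380,-190,200),r),((600,-13,205),rr),((560,-13,205),rr),((617,-13,179),rr)]:
        j=env.ik(tcp_for(g,q),q.as_quat()); print(cu,pit,g,None if j is None else np.round(j,2))
E
```

```text
p1 [ 553.08736348 -237.35013737  100.        ] [ 555.70906232 -243.19691237   75.        ]
p2 [ 451.55913686 -303.07302028  100.        ] [ 451.7911923  -310.46669765   75.        ]
p3 [355.93325671 -38.27072291 100.        ] [353.91459074 -39.43181763  75.        ]
True 40 (445.5, -190, 81) [-0.78  0.66  2.41  2.26  0.83 -1.5 ]
True 40 (445.5, -190, 160) [-0.78  0.4   2.41  2.03  0.69 -1.19]
True 40 (380, -190, 200) [-0.96  0.23  2.49  1.73  0.72 -1.01]
True 40 (600, -13, 205) [-0.02  0.34  2.25  3.26  0.31 -1.65]
True 40 (560, -13, 205) [-0.03  0.3   2.33  3.24  0.35 -1.64]
True 40 (617, -13, 179) [-0.02  0.42  2.22  3.25  0.37 -1.64]
True 45 (445.5, -190, 81) [-0.74  0.6   2.39  2.22  0.69 -1.4 ]
True 45 (445.5, -190, 160) [-0.74  0.35  2.38  1.9   0.56 -1.01]
True 45 (380, -190, 200) [-0.9   0.18  2.46  1.59  0.62 -0.81]
True 45 (600, -13, 205) [-0.03  0.31  2.2   3.35  0.16 -1.74]
True 45 (560, -13, 205) [-0.03  0.27  2.28  3.3   0.19 -1.7 ]
True 45 (617, -13, 179) [-0.02  0.39  2.18  3.3   0.21 -1.69]
False 40 (445.5, -190, 81) [-0.78  0.66  2.41  2.26  0.83  1.64]
False 40 (445.5, -190, 160) [-0.78  0.4   2.41  2.03  0.69  1.96]
False 40 (380, -190, 200) [-0.96  0.23  2.49  1.73  0.72  2.13]
False 40 (600, -13, 205) [-0.02  0.34  2.25  3.26  0.31  1.49]
False 40 (560, -13, 205) [-0.03  0.3   2.33  3.24  0.35  1.51]
False 40 (617, -13, 179) [-0.02  0.42  2.22  3.25  0.37  1.5 ]
False 45 (445.5, -190, 81) [-0.74  0.6   2.39  2.22  0.69  1.74]
False 45 (445.5, -190, 160) [-0.74  0.35  2.38  1.9   0.56  2.13]
False 45 (380, -190, 200) [-0.9   0.18  2.46  1.59  0.62  2.33]
False 45 (600, -13, 205) [-0.03  0.31  2.2   3.35  0.16  1.4 ]
False 45 (560, -13, 205) [-0.03  0.27  2.28  3.3   0.19  1.44]
False 45 (617, -13, 179) [-0.02  0.39  2.18  3.3   0.21  1.45]
```

```bash
python3 - <<'E'
from h import *
from station import env,viewer
s=env.read_state()
env.reach([380,0,380],R.from_euler('z',0.0).as_quat() if False else tool_rot(0,75).as_quat())
print(env.read_state()['time_s'])
r=tool_rot(.06,40)
env.reach(tcp_for((370,-190,215),r),r.as_quat())
s=env.read_state();print(s['time_s'],s['tool_pos'],s['qpos'].round(2))
cv2.imwrite("pics/c_wrist.png",viewer.camera("wrist"))
import pickle;pickle.dump(s,open("c.pkl","wb"))
E
```

```text
2.2167
4.3167 [ 323.60990611 -192.70978902  254.32506317] [-0.99  0.17  2.49  1.63  0.73 -0.92]
```

View pics/c_wrist.png

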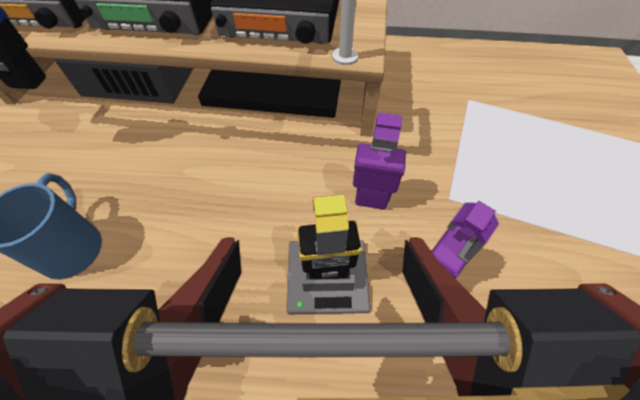

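The wrist view shows the yellow-band mic centred in its cradle at (330,245). Purple ones stand behind and to the right at (380,160) and (467,237). I'll overlay a model on it to refine the pose.

```bash
cat >> h.py <<'E'
def box(x0,x1,y0,y1,z0,z1):
    P=np.array([[x,y,z] for x in(x0,x1) for y in(y0,y1) for z in(z0,z1)],float)
    E=[(i,j) for i in range(8) for j in range(i) if bin(i^j).count('1')==1]
    return P,E
def overlay(img,p,pose,boxes,g,yaw,off,sc):
    Rz=R.from_euler('z',yaw)
    for (P,E),col in boxes:
        q=(proj(p,Rz.apply(P)+g,pose)-off+.5)*sc-.5
        for i,j in E: cv2.line(img,tuple(int(round(v)) for v in q[i]),tuple(int(round(v)) for v in q[j]),col,1,cv2.LINE_AA)
MIC=[(box(-15,15,-27,27,-25,25),(0,255,0)),(box(-16,-10,-12,12,25,61),(255,255,0)),(box(-8,8,-12,12,77,77.1),(255,0,255))]
BASE=[(box(-42.5,42.5,-45,45,-81,-69),(0,0,255)),(box(-20,20,-27,27,-69,-43),(255,128,0))]
E
cat > ov.py <<'E'
from h import *
from station import viewer
import pickle,sys
g=np.array([float(v) for v in sys.argv[1:4]]);yaw=float(sys.argv[4])
s=pickle.load(open("c.pkl","rb"));pw=viewer.camera_params("wrist");pt=viewer.camera_params("top");ps=viewer.camera_params("scene")
a=cv2.imread("pics/c_wrist.png");x0,y0,w,h=270,180,120,140
A=cv2.resize(a[y0:y0+h,x0:x0+w],None,fx=4,fy=4,interpolation=cv2.INTER_CUBIC);overlay(A,pw,wpose(s,pw),MIC+BASE,g,yaw,np.array([x0,y0]),4)
t=cv2.imread("pics/a_top.png");x0,y0=360,190
B=cv2.resize(t[y0:y0+56,x0:x0+60],None,fx=5,fy=5,interpolation=cv2.INTER_CUBIC);overlay(B,pt,None,MIC+BASE,g,yaw,np.array([x0,y0]),5)
t=cv2.imread("pics/a_scene.png");x0,y0=275,145
C=cv2.resize(t[y0:y0+75,x0:x0+60],None,fx=5,fy=5,interpolation=cv2.INTER_CUBIC)[:280];overlay(C,ps,None,MIC+BASE,g,yaw,np.array([x0,y0]),5)
o=np.zeros((560,780,3),np.uint8);o[:A.shape[0],:480]=A;o[:280,480:]=B;o[280:560,480:]=C
cv2.imwrite(sys.argv[5],o)
E
python3 ov.py 445.5 -190 81 .06 pics/d1.png
```

```text
(no output)
```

View pics/d1.png

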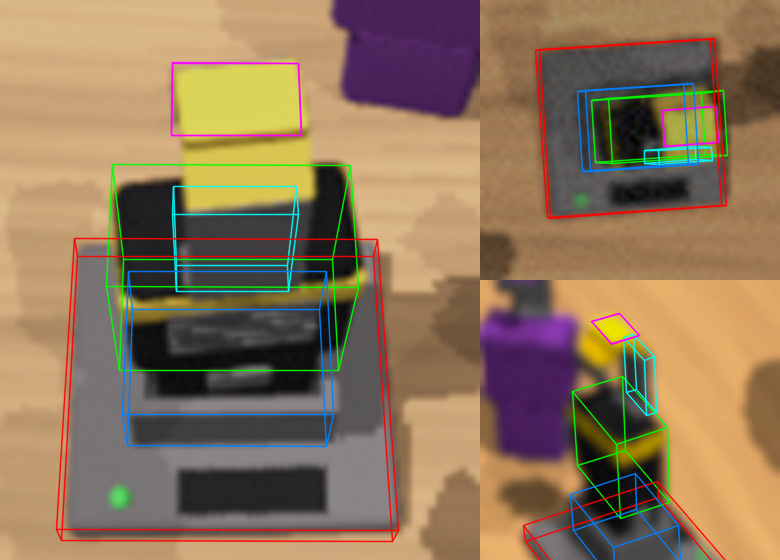

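```bash
python3 ov.py 446 -191.5 81 .11 pics/d2.png
```

```text
(no output)
```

View pics/d2.png

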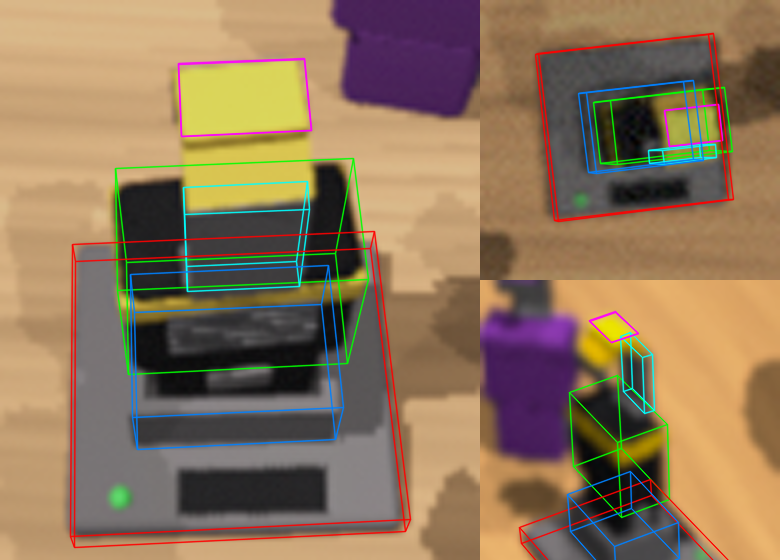

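```bash
python3 - <<'E'
from h import *
from station import env,viewer,set_gripper
r=tool_rot(.085,40); g=np.array([446.5,-191,81.])
q=r.as_quat()
print(env.move_l(tcp_for(g,r,61+75),q,rate=200,f_stop=20))
print(env.move_l(tcp_for(g,r,62),q,rate=80,f_stop=12))
s=env.read_state();print(s['time_s'],s['tool_pos'],s['force'].round(1))
cv2.imwrite("pics/e_wrist.png",viewer.camera("wrist"));cv2.imwrite("pics/e_scene.png",viewer.camera("scene"))
E
```

```text
False
False
6.0333 [ 398.95831349 -195.02063698  121.15587043] [-0.4  0.2  0.6]
```

View pics/e_wrist.png

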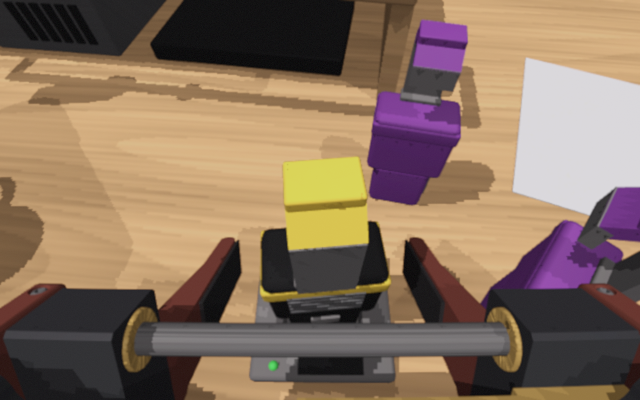

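View pics/e_scene.png

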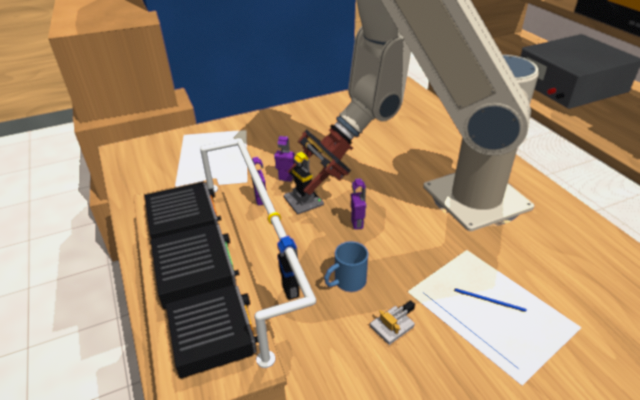

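The mic is centred between the fingers (block 262–387 px, fingers 240/404) and turned a few degrees within the cradle's play. Closing will align it.

```bash
python3 - <<'E'
from h import *
from station import env,viewer,set_gripper
set_gripper(40)
s=env.read_state();print(s['time_s'],s['width'],s['force'].round(1),s['wrist_torque'].round(2))
cv2.imwrite("pics/f0.png",viewer.camera("wrist"))
P=s['tool_pos'].copy()
env.move_l(P+[0,0,140],rate=120,f_stop=40)
s=env.read_state();print(s['time_s'],s['width'],s['force'].round(1),s['tool_pos'])
cv2.imwrite("pics/f1.png",viewer.camera("wrist"))
E
python3 -c "
import cv2,numpy as np
a=cv2.imread('pics/f0.png');b=cv2.imread('pics/f1.png')
cv2.imwrite('pics/f.png',np.vstack([a[120:400,150:500],b[120:400,150:500]]))"
```

```text
6.7417 55.411008292800645 [-1.7 -0.5  1.5] [-0.06  0.35 -0.02]
8.1083 55.704968092557024 [ 0.7 -0.5 -2.1] [ 398.95971121 -194.88066739  260.49106946]
```

View pics/f.png

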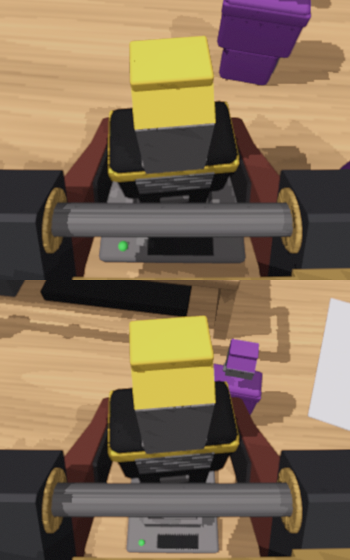

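```bash
python3 -c "
import cv2
b=cv2.imread('pics/f1.png');cv2.imwrite('pics/f1z.png',cv2.resize(b[145:295,245:405],None,fx=5,fy=4*1.0,interpolation=cv2.INTER_CUBIC)[:600])"
```

```text
(no output)
```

View pics/f1z.png

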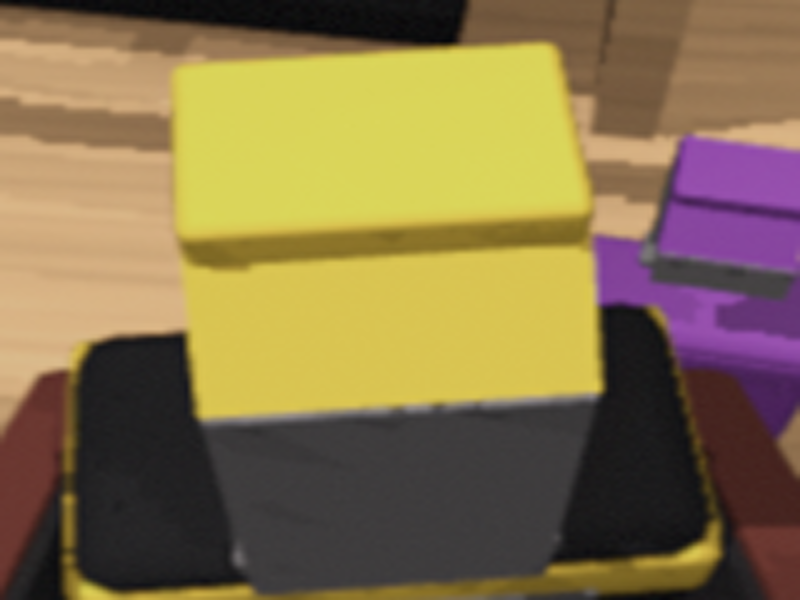

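```bash
cat >> h.py <<'E'
def pnp(p,X,uv,init):
    """mic pose in camera/world: returns (R,t) of mic in tool frame by least squares"""
    from scipy.optimize import least_squares
    T=np.array(p['tool_from_camera'])
    def f(v,w=1):
        Y=R.from_rotvec(v[:3]).apply(X)+v[3:]*1.0
        return (proj(p,Y,T)-uv).ravel()
    s=least_squares(f,init,loss='soft_l1');return s.x,f(s.x).reshape(-1,2)
E
python3 - <<'E'
from h import *
from station import viewer
p=viewer.camera_params("wrist")
Z=np.array([[175,67],[557,44],[178,240],[590,213],[250,590],[548,570],[72,340],[662,308]],float)
uv=(Z+.5)/[5,4]-.5+[245,145]
X=np.array([[8,12,77],[8,-12,77],[-8,12,77],[-8,-12,77],[-16,12,25],[-16,-12,25],[15,27,25],[15,-27,25]],float)
r=tool_rot(0,40); i=r.inv()
v,res=pnp(p,X,uv,np.r_[i.as_rotvec(),0,0,61])
print(v[3:],(r*R.from_rotvec(v[:3])).as_euler('zyx',degrees=True)); print(res.round(1))
E
```

```text
[-3.25688397 -0.38452865 63.00570186] [ 4.83208918  2.07103513 -0.47323724]
[[ 0.   0.4]
 [-0.7  1. ]
 [-0.  -1. ]
 [ 0.5 -0.2]
 [ 0.2  0.7]
 [-0.3  0.7]
 [ 0.1 -0.7]
 [ 0.1 -1.6]]
```

```bash
python3 - <<'E'
from h import *
from station import env
s=env.read_state();q=R.from_quat(s['orientation']);print(q.apply(np.eye(3)).round(4)); d=(tool_rot(0.085,40).inv()*q).as_rotvec(degrees=True);print(d, s['wrist_torque'])
import pickle;s=pickle.load(open('c.pkl','rb'));print((tool_rot(0.06,40).inv()*R.from_quat(s['orientation'])).as_rotvec(degrees=True))
E
```

```text
[[ 6.413e-01  5.400e-02  7.654e-01]
 [ 8.480e-02 -9.964e-01 -8.000e-04]
 [ 7.626e-01  6.550e-02 -6.435e-01]]
[ 0.02710142 -0.0549819   0.03751637] [-0.00896719  0.68054082 -0.00578214]
[ 0.03128949  0.00856005 -0.03510779]
```

```bash
cat >> h.py <<'E'
MT=np.array([-3.26,-0.38,63.0]); MR=R.from_euler('zyx',[4.83,2.07,-.47],degrees=True)  # mic grip in tool (relative to tool_rot(0,40))
MRt=tool_rot(0,40).inv()*MR
def tcp_hook(h,rot): return np.array(h)-rot.apply(MT+MRt.apply([0,0,61]))
def hook_of(st):
    q=R.from_quat(st['orientation']); return st['tool_pos']+q.apply(MT+MRt.apply([0,0,61])), (q*MRt)
RY=-0.0718
RU=np.array([0.0718,0.9974,0]); RN=np.array([0.9974,-0.0718,0])
def rail(y): return np.array([604.79+(y+172.58)*0.0720,y,240.])
E
python3 - <<'E'
from h import *
from station import env,viewer
r=tool_rot(RY-np.radians(4.5),39)
h=rail(-15)-RN*48+[0,0,24]
print(env.ik(tcp_hook(h,r),r.as_quat()))
env.move_l(tcp_hook(h,r),r.as_quat(),rate=130)
s=env.read_state();print(s['time_s'],s['force'].round(1),hook_of(s)[0],hook_of(s)[1].as_euler('zyx',degrees=True))
import pickle;pickle.dump(s,open("g.pkl","wb"))
cv2.imwrite("pics/g_wrist.png",viewer.camera("wrist"));cv2.imwrite("pics/g_scene.png",viewer.camera("scene"));cv2.imwrite("pics/g_top.png",viewer.camera("top"))
E
```

```text
[ 0.0278793   0.30818343  2.31308374  3.51587407  0.38637095 -1.80687022]
10.05 [-0.8  0.  -1.4] [567.98639831 -11.72345686 263.76861458] [-3.80654556  1.16206571 -0.29660463]
```

View pics/g_wrist.png

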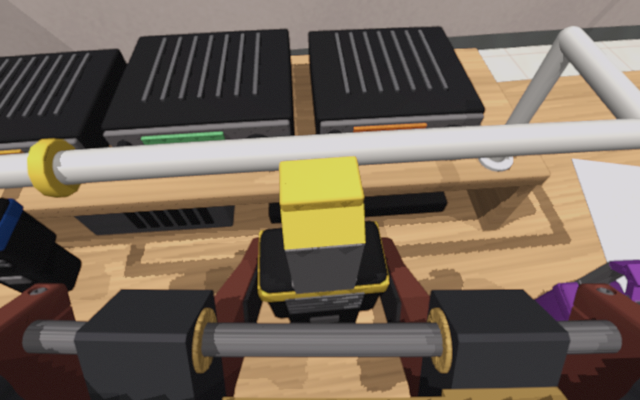

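View pics/g_scene.png

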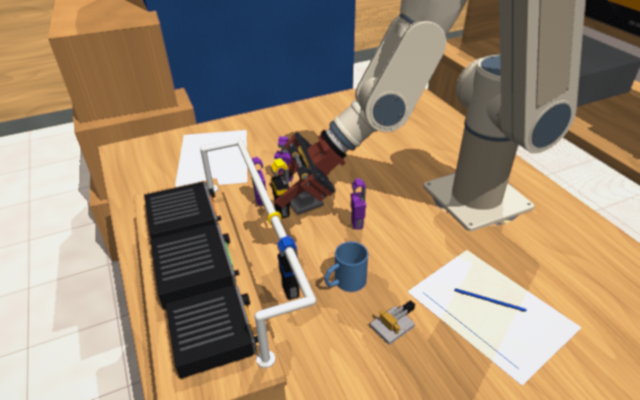

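View pics/g_top.png

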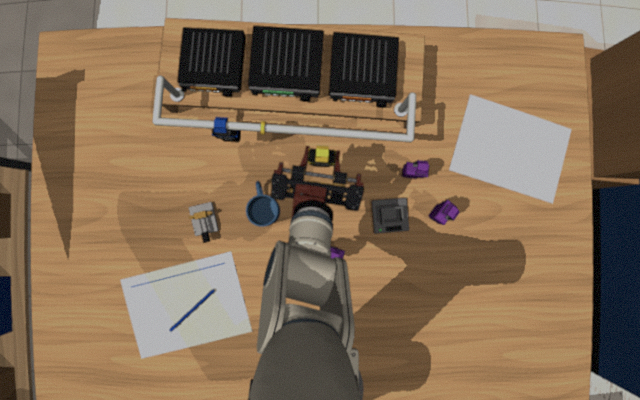

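```bash
cat >> h.py <<'E'
def rail_edges(p,pose,y0=-150,y1=120,dz=0,dx=0):
    T=np.array(pose); out=[]
    for y in (y0,y1):
        c=rail(y)+[dx,0,dz]; v=T[:3,3]-c; v-=RU*np.dot(v,RU)/np.dot(RU,RU); D=np.linalg.norm(v); v/=D
        w=np.cross(v,RU/np.linalg.norm(RU)); a=8/D
        out.append([c+8*(v*a+w*np.sqrt(1-a*a)), c+8*(v*a-w*np.sqrt(1-a*a)), c])
    return np.array(out)
E
python3 - <<'E'
from h import *
from station import viewer
import pickle
s=pickle.load(open("g.pkl","rb"));p=viewer.camera_params("wrist");T=wpose(s,p)
a=cv2.imread("pics/g_wrist.png")
hk,mr=hook_of(s);sc=2
x0,y0=20,120
A=cv2.resize(a[120:320,20:420],None,fx=2,fy=2,interpolation=cv2.INTER_CUBIC)
e=rail_edges(p,T)
for k,c in ((0,(0,0,255)),(1,(0,0,255))):
    q=(proj(p,e[:,k],T)-[x0,y0])*2;cv2.line(A,*[tuple(int(round(v)) for v in w) for w in q],c,1,cv2.LINE_AA)
g=hk-mr.apply([0,0,61])
for (P,E),col in MIC:
    q=(proj(p,mr.apply(P)+g,T)-[x0,y0])*2
    for i,j in E: cv2.line(A,tuple(int(round(v)) for v in q[i]),tuple(int(round(v)) for v in q[j]),col,1,cv2.LINE_AA)
# edges at several columns
hsv=cv2.cvtColor(a,cv2.COLOR_BGR2HSV)
for u in (100,150,200,250,390,430,480):
    m=(hsv[100:220,u,1]<25)&(a[100:220,u].min(1)>120);v=np.where(m)[0]+100
    qs=[]
    for k in (0,1):
        q=proj(p,e[:,k],T);qs.append(np.interp(u,q[::-1,0] if q[0,0]>q[1,0] else q[:,0],q[::-1,1] if q[0,0]>q[1,0] else q[:,1]))
    print(u,v.min(),v.max(),np.round(sorted(qs),1))
cv2.imwrite("pics/g_ov.png",A)
# ring
y=cv2.inRange(hsv,(22,120,80),(34,255,255))[:,:110];n,l,st,ce=cv2.connectedComponentsWithStats(y)
i=1+st[1:,4].argmax();print(st[i],ce[i])
for yy in (100,104,107,110): print(yy,proj(p,[rail(yy)+RU*-4,rail(yy)+RU*4],T).round(1))
E
```

```text
100 148 178 [146.9 180.6]
150 129 175 [144.1 177.5]
200 126 172 [141.3 174.5]
250 123 168 [138.5 171.5]
390 119 160 [130.6 163.1]
430 117 157 [128.3 160.7]
480 126 161 [125.5 157.7]
[  28  138   51   59 1673] [ 47.29049611 167.07710699]
100 [[ 79.  164.6]
 [ 62.3 165.7]]
104 [[ 70.6 165.2]
 [ 54.  166.3]]
107 [[ 64.4 165.6]
 [ 47.8 166.7]]
110 [[ 58.1 166. ]
 [ 41.6 167.1]]
```

View pics/g_ov.png

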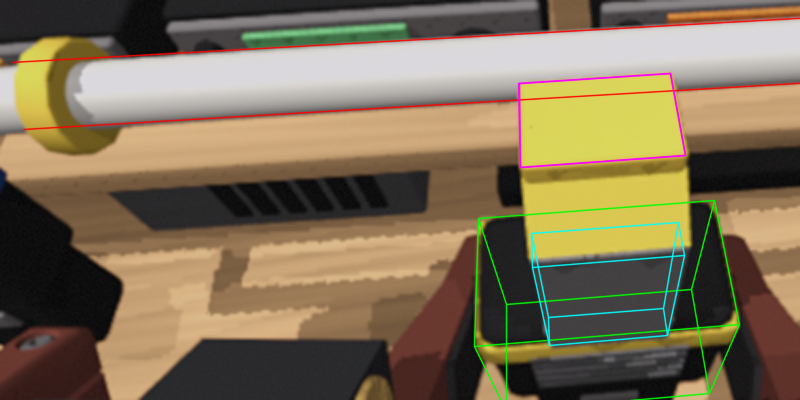

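The overlay of rail, ring and hook agrees within about 2 px. The rail runs through the gap level, and the hook is about 120 mm right of the ring. Next I advance and then lower with force guards.

```bash
python3 - <<'E'
from h import *
from station import env,viewer
s=env.read_state();P=s['tool_pos']
hk=hook_of(s)[0]
d=np.dot(rail(hk[1])-hk,RN)
print(d)
print(env.move_l(P+RN*d+[0,0,262-hk[2]],rate=60,f_stop=6))
s=env.read_state();print(s['time_s'],s['force'].round(1),hook_of(s)[0],np.dot(hook_of(s)[0]-rail(hk[1]),RN))
import pickle;pickle.dump(s,open("h.pkl","wb"))
cv2.imwrite("pics/h_wrist.png",viewer.camera("wrist"));cv2.imwrite("pics/h_scene.png",viewer.camera("scene"))
a=cv2.imread("pics/h_wrist.png")[60:320,150:500];b=cv2.imread("pics/h_scene.png")[130:260,210:370]
b=cv2.resize(b,None,fx=2.5,fy=2.5,interpolation=cv2.INTER_CUBIC);o=np.zeros((325,760,3),np.uint8);o[:260,:350]=a;o[:,360:]=b
cv2.imwrite("pics/h.png",o)
E
```

```text
48.143400076265095
False
11.15 [-0.1  0.5 -1.1] [615.72085516 -15.3306577  261.74424628] -0.39012447161177016
```

View pics/h.png

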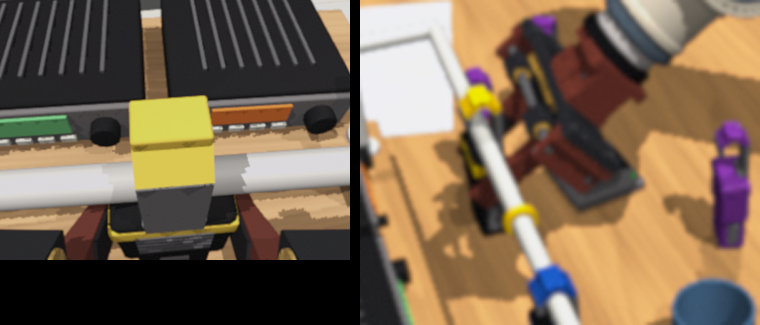

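The rail now lies in the hook's gap, with its edges visible on both sides of the grey shank above the block. Lowering.

```bash
python3 - <<'E'
from h import *
from station import env,viewer
s=env.read_state();P=s['tool_pos'];f0=s['force']
print(env.move_l(P-[0,0,16],rate=50,f_stop=6))
s=env.read_state();print(s['force'].round(1),hook_of(s)[0])
print(env.move_l(P-[0,0,25.0],rate=12,f_stop=2.5))
s=env.read_state();print(s['time_s'],s['force'].round(1),(s['force']-f0).round(1),s['wrist_torque'].round(2),hook_of(s)[0],s['tool_pos']-P)
cv2.imwrite("pics/i_wrist.png",viewer.camera("wrist"));cv2.imwrite("pics/i_scene.png",viewer.camera("scene"))
a=cv2.imread("pics/i_wrist.png")[60:320,150:500];b=cv2.imread("pics/i_scene.png")[130:260,210:370]
b=cv2.resize(b,None,fx=2.5,fy=2.5,interpolation=cv2.INTER_CUBIC);o=np.zeros((325,760,3),np.uint8);o[:260,:350]=a;o[:,360:]=b
cv2.imwrite("pics/i.png",o)
E
```

```text
False
[ 0.4 -0.  -1.9] [615.50801081 -15.29881134 245.17744864]
True
12.4333 [ 0.3 -0.2  0.8] [ 0.3 -0.6  2.7] [0.07 0.23 0.04] [616.10399869 -15.33291235 237.40613536] [  0.45582601  -0.04415742 -24.52860585]
```

View pics/i.png

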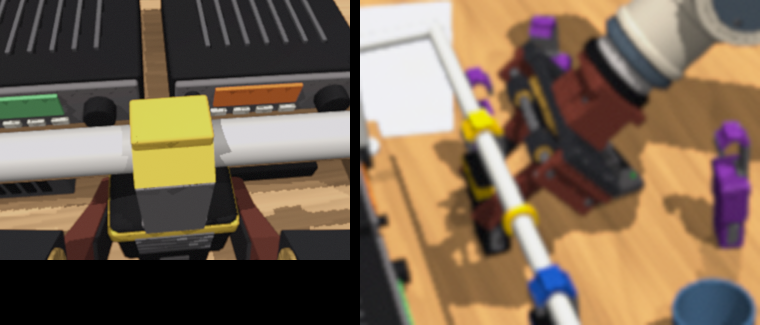

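The hook is seated on the rail: contact came at the expected height, with 2.7 N of upward change, about the mic's weight. Releasing and backing off.

```bash
python3 - <<'E'
from h import *
from station import env,viewer,set_gripper
set_gripper(80)
s=env.read_state();q=R.from_quat(s['orientation']);print(s['time_s'],s['width'])
env.move_l(s['tool_pos']-q.apply([0,0,1])*45,rate=60,f_stop=8)
env.move_l(env.read_state()['tool_pos']-q.apply([0,0,1])*65+[0,0,50],rate=150)
env.hold(0.3)
s=env.read_state();print(s['time_s'],s['force'].round(1),s['tool_pos'])
import pickle;pickle.dump(s,open("j.pkl","wb"))
for n in("wrist","scene","top"):cv2.imwrite(f"pics/j_{n}.png",viewer.camera(n))
b=cv2.imread("pics/j_scene.png")[130:260,210:370];t=cv2.imread("pics/j_top.png")[95:195,180:430]
b=cv2.resize(b,None,fx=2.4,fy=2.4,interpolation=cv2.INTER_CUBIC);t=cv2.resize(t,None,fx=1.6,fy=1.6)
a=cv2.imread("pics/j_wrist.png")[:,:,:]
o=np.zeros((600,800,3),np.uint8);o[:280]=cv2.resize(a,(448,280))[:280,:].repeat(1,0) if False else 0;o[:312,:384]=b;o[:160,390:790]=t;o[320:600,:448]=cv2.resize(a,(448,280))
cv2.imwrite("pics/j.png",o)
E
```

```text
13.1167 80.1428227564628Traceback (most recent call last):
  File "<stdin>", line 6, in <module>
station.IKError: the arm cannot follow that straight line within its joint ranges
```

```bash
python3 - <<'E'
from h import *
from station import env,viewer,set_gripper
s=env.read_state();q=R.from_quat(s['orientation']);print(s['time_s'],s['qpos'].round(2),s['tool_pos'],s['force'].round(1))
P=s['tool_pos']
for d,u in ((65,0),(50,0),(40,20),(40,50),(30,50),(20,60)):
    X=P-q.apply([0,0,1])*d+[0,0,u]; j=env.ik(X,s['orientation']);print(d,u,None if j is None else j.round(2))
E
```

```text
14.0167 [ 0.03  0.32  2.29  3.54  0.37 -1.83] [533.40156867  -3.73523939 246.28179325] [-0.4 -0.5 -0.2]
65 0 [ 0.06  0.15  2.36  3.73  0.3  -2.01]
50 0 [ 0.05  0.19  2.34  3.67  0.31 -1.95]
40 20 [ 0.05  0.17  2.32  3.75  0.27 -2.04]
40 50 [ 0.05  0.09  2.3   4.03  0.2  -2.32]
30 50 [ 0.04  0.12  2.29  3.95  0.21 -2.25]
20 60 [ 0.04  0.12  2.27  3.99  0.2  -2.29]
```

```bash
python3 - <<'E'
from h import *
from station import env,viewer,set_gripper
s=env.read_state();q=R.from_quat(s['orientation']);P=s['tool_pos']
env.move_l(P-q.apply([0,0,1])*60,rate=150,f_stop=10)
s=env.read_state();print(s['time_s'],s['force'].round(1),s['tool_pos'])
import pickle;pickle.dump(s,open("j.pkl","wb"))
for n in("wrist","scene","top"):cv2.imwrite(f"pics/j_{n}.png",viewer.camera(n))
b=cv2.imread("pics/j_scene.png")[130:260,210:370];t=cv2.imread("pics/j_top.png")[95:195,180:430]
b=cv2.resize(b,None,fx=2.4,fy=2.4,interpolation=cv2.INTER_CUBIC);t=cv2.resize(t,None,fx=1.6,fy=1.6)
a=cv2.imread("pics/j_wrist.png")
o=np.zeros((600,800,3),np.uint8);o[:312,:384]=b;o[:160,390:790]=t;o[320:600,:448]=cv2.resize(a,(448,280))
cv2.imwrite("pics/j.png",o)
for pos,r in (([380,0,380],tool_rot(0,75)),([520,-60,380],tool_rot(0,89.9,True)),([520,-60,380],tool_rot(-.07,89.9,False)),):
    print(env.ik(pos,r.as_quat()))
E
```

```text
14.5667 [ 0.  -0.4  0.3] [487.82363472   3.26996354 284.3296432 ]
[-0.03713063 -0.16482735  2.14970454  0.0123136   0.89512539  1.52722837]
[-1.37717490e-01  1.85718479e-01  1.77541050e+00  2.59276181e-04
  1.17873488e+00  1.43297998e+00]
[-1.37664130e-01  1.85714848e-01  1.77541503e+00  1.27695815e-04
  1.17872144e+00 -1.63850915e+00]
```

View pics/j.png

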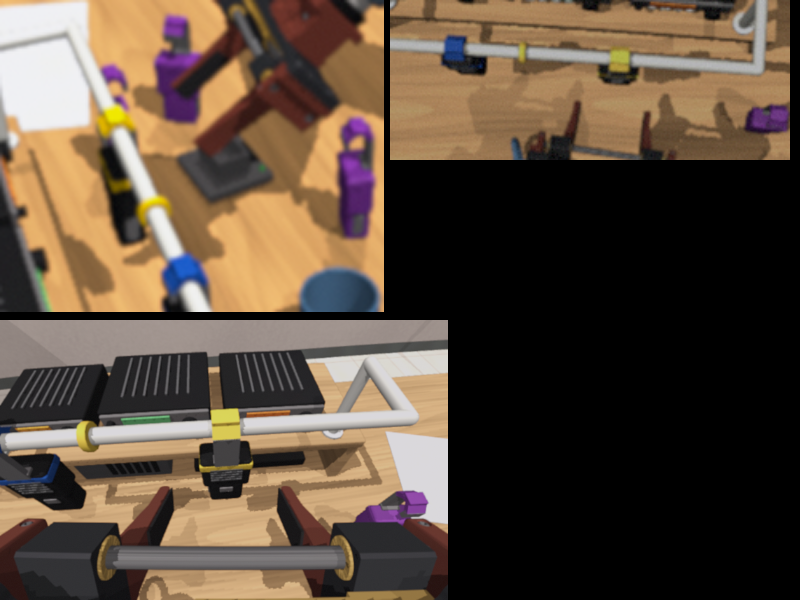

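The mic hangs free on the rail, upright, about 120 mm right of the ring. The other items look unchanged. Next I reorient to a closed, downward-pointing gripper to push on the crown, and touch the rail first to find its height.

```bash
python3 - <<'E'
from h import *
from station import env,viewer,set_gripper
set_gripper(0)
print(env.read_state()['width'])
env.reach([400,-40,380],tool_rot(RY,75,False).as_quat())
r=tool_rot(RY,90,False)
c=rail(-72)
env.reach(c+[0,0,250-240+80+30],r.as_quat())
env.hold(.3)
s=env.read_state();print(s['time_s'],s['tool_pos'],s['force'].round(2),s['qpos'].round(2),env.tips_ahead)
import pickle;pickle.dump(s,open("k.pkl","wb"))
cv2.imwrite("pics/k_wrist.png",viewer.camera("wrist"))
E
```

```text
0.19722631507028518
20.1583 [611.3103299  -71.88937671 361.13579503] [-0.46 -0.15 -0.09] [-0.14  0.35  1.6   0.    1.19 -1.64] 80.0
```

View pics/k_wrist.png

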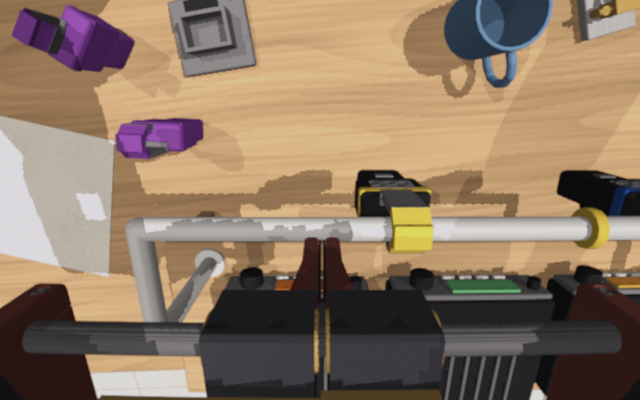

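```bash
python3 - <<'E'
from h import *
from station import env,viewer
import pickle
s=pickle.load(open("k.pkl","rb"));p=viewer.camera_params("wrist");T=wpose(s,p)
a=cv2.imread("pics/k_wrist.png");A=cv2.resize(a[190:270,290:620],None,fx=2.4,fy=2.4,interpolation=cv2.INTER_CUBIC);cv2.imwrite("pics/k_z.png",A)
for nm,uv,z in [("crownL",(390,240),256),("crownR",(432,240),256),("ring c",(591,229),240),("tip",(308,238),272),("tip",(336,238),272),("rail",(350,229),240),("rail",(530,228),240)]:
    w=atz(p,uv,z,T)[0];print(nm,w.round(1),"along",np.dot(w,RU).round(1),"n",np.dot(w-rail(w[1]),RN).round(1))
E
```

```text
crownL [615.4 -29.9 256. ] along 14.4 n 0.3
crownR [617.3  -4.1 256. ] along 40.2 n 0.3
ring c [624.9 108.9 240. ] along 153.4 n -0.2
tip [603.5 -78.6 272. ] along -35.0 n -8.0
tip [604.6 -63.  272. ] along -19.4 n -8.0
rail [613. -53. 240.] along -8.8 n -0.4
rail [621.   66.6 240. ] along 111.0 n -1.0
```

View pics/k_z.png

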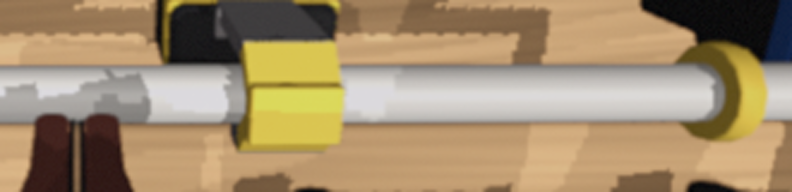

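```bash
python3 - <<'E'
from h import *
from station import env,viewer
s=env.read_state();P=s['tool_pos']
env.move_l(P-[0,0,25],rate=80,f_stop=6)
print(env.move_l(P-[0,0,38],rate=12,f_stop=2.0))
s=env.read_state();print(s['time_s'],"tip z",s['tool_pos'][2]-80,s['force'].round(2))
# up 3 mm
Q=s['tool_pos'].copy()
env.move_l(Q+[0,0,3],rate=20)
env.hold(.1);s=env.read_state();print("tip z",s['tool_pos'][2]-80,s['force'].round(2))
# approach crown: contact expected at TCP along ~ 15.3-12
P=s['tool_pos'];a0=np.dot(P,RU)
t=env.move_l(P+RU*(4-a0),rate=60,f_stop=2.0);print(t)
s=env.read_state();print(s['time_s'],np.dot(s['tool_pos'],RU),s['force'].round(2))
E
```

```text
True
21.3583 tip z 248.15324455524853 [-0.61 -0.42  4.07]
tip z 250.89473805490553 [-0.39  0.76 -0.65]
False
22.475 4.245273477073669 [-1.28  0.25  0.15]
```

```bash
python3 - <<'E'
from h import *
from station import env,viewer
def st(): 
    s=env.read_state();return s,np.dot(s['tool_pos'],RU),np.dot(s['force'],RU)
s,a,f=st()
for tgt,rate in ((12,20),(20,20),(30,25),(50,25),(70,25),(90,25)):
    t=env.move_l(s['tool_pos']+RU*(tgt-a),rate=rate,f_stop=5)
    s,a,f=st();print(round(s['time_s'],2),t,round(a,1),round(f,2),s['force'].round(1),round(s['tool_pos'][2]-80,1))
    if t: break
import pickle;pickle.dump(s,open("l.pkl","wb"))
cv2.imwrite("pics/l_wrist.png",viewer.camera("wrist"));cv2.imwrite("pics/l_scene.png",viewer.camera("scene"))
A=cv2.resize(cv2.imread("pics/l_wrist.png")[150:310,240:560],None,fx=2.4,fy=2.4,interpolation=cv2.INTER_CUBIC);cv2.imwrite("pics/l_z.png",A)
E
```

```text
23.02 False 12.1 -0.62 [-0.  -0.6  0.4] 250.9
23.57 False 20.4 -0.59 [-0.4 -0.6 -1.3] 250.9
24.12 False 30.4 0.79 [-0.1  0.8 -0.3] 250.8
25.07 False 50.3 0.29 [-0.2  0.3  0.5] 250.7
26.02 False 70.3 0.17 [-0.3  0.2 -0.5] 250.7
26.98 False 90.3 -1.05 [-0.8 -1.  -0.3] 250.6
```

View pics/l_z.png

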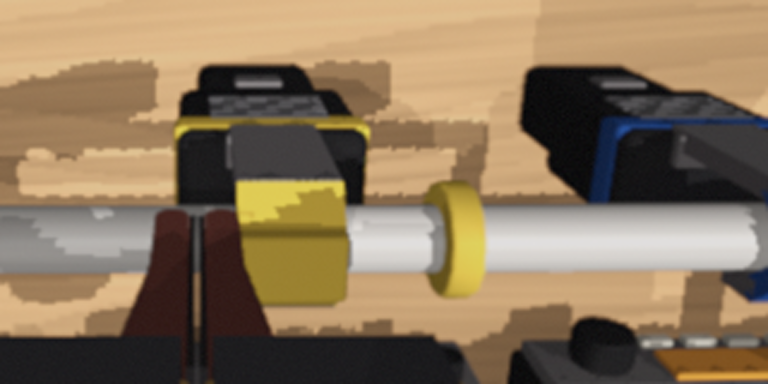

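```bash
python3 - <<'E'
from h import *
from station import env,viewer
import pickle
s=pickle.load(open("l.pkl","rb"));p=viewer.camera_params("wrist");T=wpose(s,p)
f=lambda u,v:((np.array([u,v])+.5)/2.4-.5+[240,150])
print("tcp",np.dot(s['tool_pos'],RU))
for nm,uv,z in [("crown L top",f(241,235),256),("crown R top",f(347,235),256),("ring L",f(434,235),254),("ring R",f(484,235),254),("ring top L",f(432,190),240),("ring topR",f(470,190),240)]:
    w=atz(p,uv,z,T)[0];print(nm,w.round(1),"along",np.dot(w,RU).round(1),"n",np.dot(w-rail(w[1]),RN).round(1))
A=cv2.resize(cv2.imread("pics/l_wrist.png")[200:300,320:460],None,fx=5,fy=5,interpolation=cv2.INTER_CUBIC)
for al,c in ((112.0,(0,0,255)),(153.4-4,(0,255,0)),(153.4+4,(255,0,0))):
    th=np.linspace(0,2*np.pi,60);cx=al*RU/1.0; base=rail((al-604.79*RU[0]-172.58*.072*.0718)/(RU[1]+.072*.0718)); 
    r_=14
    pts=np.array([base+r_*(np.cos(t)*RN+np.sin(t)*np.array([0,0,1])) for t in th])
    q=((proj(p,pts,T)-[320,200]+.5)*5-.5).round().astype(int);cv2.polylines(A,[q],True,c,1,cv2.LINE_AA)
cv2.imwrite("pics/l_ov.png",A)
E
```

```text
tcp 90.2502692659978
crown L top [611.9  56.4 256. ] along 100.2 n -9.3
crown R top [613.6  79.1 256. ] along 123.0 n -9.3
ring L [615.9  98.4 254. ] along 142.4 n -8.3
ring R [616.7 109.4 254. ] along 153.4 n -8.3
ring top L [611.3 101.9 240. ] along 145.5 n -13.2
ring topR [611.9 110.8 240. ] along 154.4 n -13.2
```

View pics/l_ov.png

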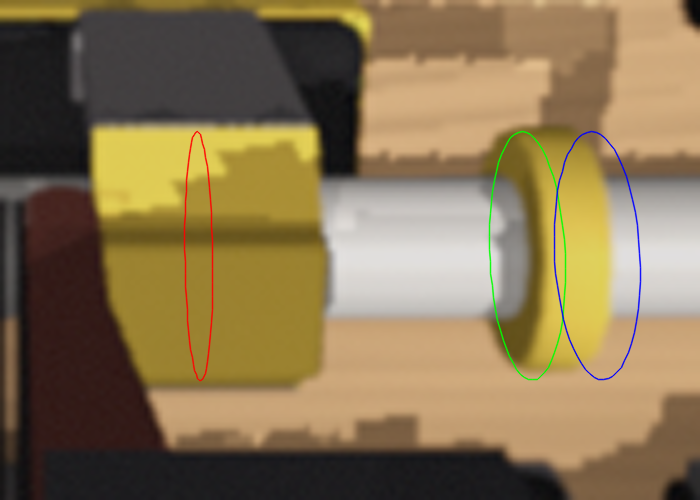

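Picture: the crown spans 241–347 and the ring's near face is at about 432 in the crop, so the gap is about 25 mm. The mic is upright, with the finger against the crown. Continuing to about 8 mm short, then feeling slowly.

```bash
python3 - <<'E'
from h import *
from station import env,viewer
def st(): 
    s=env.read_state();return s,np.dot(s['tool_pos'],RU),np.dot(s['force'],RU)
s,a,f=st()
t=env.move_l(s['tool_pos']+RU*(106-a),rate=20,f_stop=4)
for k in range(4):
    s,a,f=st();print(round(s['time_s'],2),t,round(a,1),round(f,2));env.hold(.05)
import pickle;pickle.dump(s,open("m.pkl","wb"))
cv2.imwrite("pics/m_wrist.png",viewer.camera("wrist"))
A=cv2.resize(cv2.imread("pics/m_wrist.png")[190:310,290:430],None,fx=5,fy=5,interpolation=cv2.INTER_CUBIC);cv2.imwrite("pics/m_z.png",A)
E
```

```text
28.02 False 106.2 0.44
28.07 False 106.2 -0.64
28.12 False 106.2 0.3
28.18 False 106.1 -0.08
```

View pics/m_z.png

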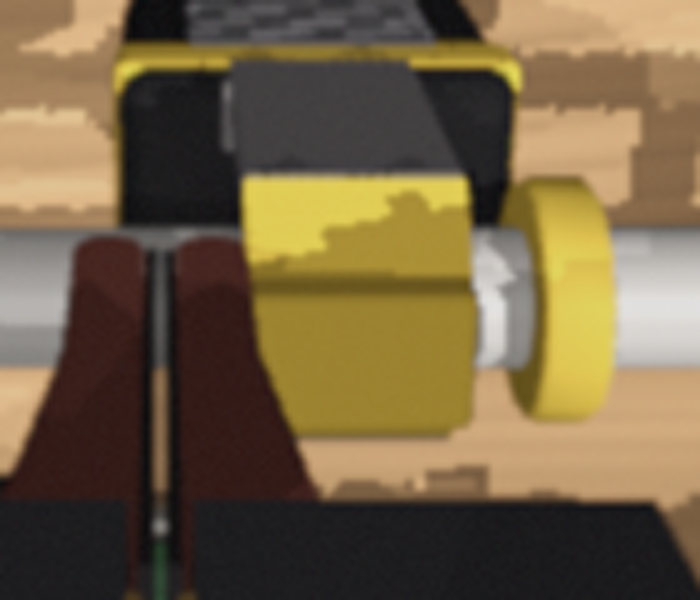

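```bash
python3 - <<'E'
from h import *
from station import env,viewer
def st():
    F=[]
    for _ in range(6):
        s=env.read_state();F.append(np.dot(s['force'],RU));env.hold(.03)
    return s,np.dot(s['tool_pos'],RU),np.mean(F),np.std(F)
s,a,f,sd=st();P0=s['tool_pos'];a0=a;f0=f
print(round(a,2),round(f,2),round(sd,2))
tgt=a
for k in range(12):
    tgt=tgt+1.5 if k<3 else tgt+1.0
    t=env.move_l(P0+RU*(tgt-a0),rate=4,f_stop=3.0)
    s,a,f,sd=st();print(round(s['time_s'],2),t,round(tgt,2),round(a,2),round(f,2),round(sd,2))
    if t or f<-2.0 or tgt>116: break
import pickle;pickle.dump(s,open("n.pkl","wb"))
cv2.imwrite("pics/n_wrist.png",viewer.camera("wrist"))
A=cv2.resize(cv2.imread("pics/n_wrist.png")[190:310,290:430],None,fx=5,fy=5,interpolation=cv2.INTER_CUBIC);cv2.imwrite("pics/n_z.png",A)
E
```

```text
106.0 0.29 0.33
29.17 False 107.5 107.39 -2.17 0.4
```

View pics/n_z.png

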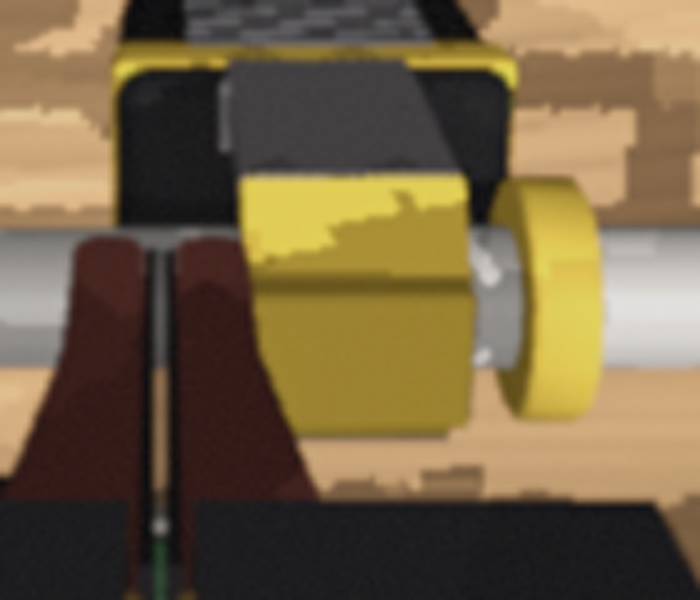

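The gap is still about 5 mm (474→505 in the crop). The −2.2 N is sliding friction at the crown, so I continue with the baseline taken there.

```bash
python3 - <<'E'
from h import *
from station import env,viewer
def st():
    F=[]
    for _ in range(5):
        s=env.read_state();F.append(np.dot(s['force'],RU));env.hold(.03)
    return s,np.dot(s['tool_pos'],RU),np.mean(F),np.std(F)
s,a,f,sd=st();P0=s['tool_pos'];a0=a
print(round(a,2),round(f,2),round(sd,2))
tgt=a
for k in range(12):
    tgt+=.8
    t=env.move_l(P0+RU*(tgt-a0),rate=4,f_stop=3.0)
    s,a,f,sd=st();print(round(s['time_s'],2),t,round(tgt,2),round(a,2),round(f,2),round(sd,2))
    if t or f<-3.7 or tgt>111.2: break
import pickle;pickle.dump(s,open("o.pkl","wb"))
cv2.imwrite("pics/o_wrist.png",viewer.camera("wrist"))
A=cv2.resize(cv2.imread("pics/o_wrist.png")[190:310,290:430],None,fx=5,fy=5,interpolation=cv2.INTER_CUBIC);cv2.imwrite("pics/o_z.png",A)
E
```

```text
107.44 -2.32 0.42
29.88 False 108.24 108.32 -1.93 0.35
30.4 False 109.04 109.06 -2.25 0.36
30.92 False 109.84 109.88 -2.5 0.2
31.43 False 110.64 110.67 -2.25 0.23
31.95 False 111.44 111.48 -2.49 0.2
```

View pics/o_z.png

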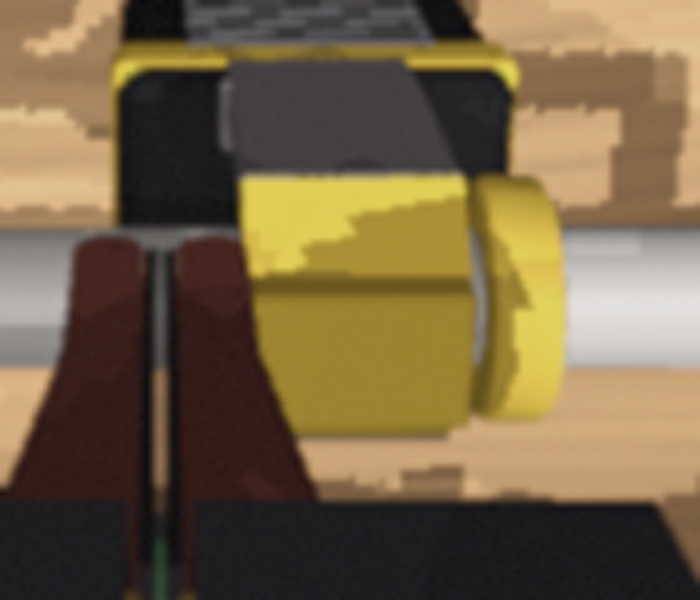

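The friction is steady at about −2.3 N and the gap is about 1–2 mm. Now fine steps.

```bash
python3 - <<'E'
from h import *
from station import env,viewer
def st():
    F=[]
    for _ in range(5):
        s=env.read_state();F.append(np.dot(s['force'],RU));env.hold(.03)
    return s,np.dot(s['tool_pos'],RU),np.mean(F),np.std(F)
s,a,f,sd=st();P0=s['tool_pos'];a0=a
tgt=a
for k in range(8):
    tgt+=.4
    t=env.move_l(P0+RU*(tgt-a0),rate=3,f_stop=2.5)
    s,a,f,sd=st();print(round(s['time_s'],2),t,round(tgt,2),round(a,2),round(f,2),round(sd,2))
    if t or f<-3.4: break
import pickle;pickle.dump(s,open("q.pkl","wb"))
cv2.imwrite("pics/q_wrist.png",viewer.camera("wrist"))
A=cv2.resize(cv2.imread("pics/q_wrist.png")[190:310,290:430],None,fx=5,fy=5,interpolation=cv2.INTER_CUBIC);cv2.imwrite("pics/q_z.png",A)
E
```

```text
32.62 False 111.85 111.79 -2.91 0.35
33.07 False 112.25 112.28 -2.65 0.23
33.52 False 112.65 112.67 -2.63 0.36
33.97 False 113.05 113.05 -2.7 0.21
34.42 False 113.45 113.43 -3.1 0.28
34.87 False 113.85 113.87 -2.77 0.53
35.32 False 114.25 113.95 -4.9 0.58
```

View pics/q_z.png

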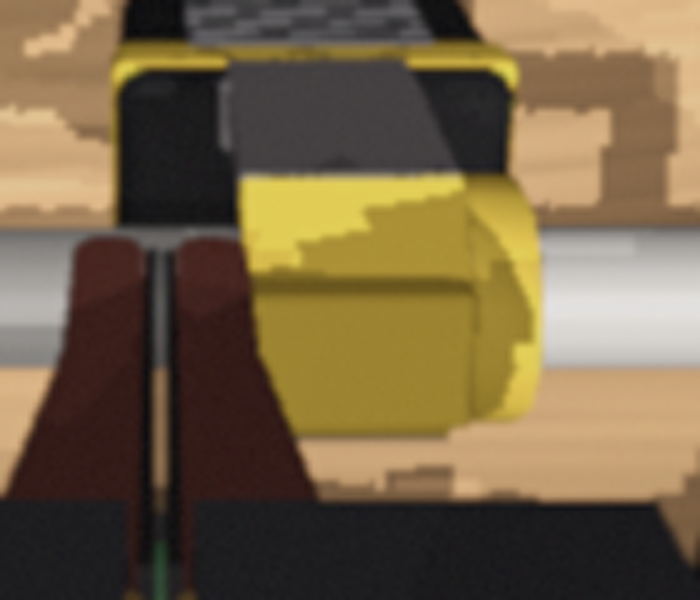

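Contact felt: the force jumped from −2.8 to −4.9 N with no further travel. In the picture the crown abuts the ring, with no gap. Backing the finger away the way it came, then up.

```bash
python3 - <<'E'
from h import *
from station import env,viewer
s=env.read_state();P=s['tool_pos']
env.move_l(P-RU*15,rate=20)
env.move_l(P-RU*15+[0,0,60],rate=100)
env.hold(1.0)
s=env.read_state();print(s['time_s'],s['force'].round(1))
import pickle;pickle.dump(s,open("r.pkl","wb"))
for n in("wrist","scene","top"):cv2.imwrite(f"pics/r_{n}.png",viewer.camera(n))
p=viewer.camera_params("wrist");T=wpose(s,p)
b=cv2.resize(cv2.imread("pics/r_scene.png")[130:330,220:420],None,fx=2,fy=2,interpolation=cv2.INTER_CUBIC)
a=cv2.resize(cv2.imread("pics/r_wrist.png")[150:290,290:430],None,fx=2.8,fy=2.8,interpolation=cv2.INTER_CUBIC)
o=np.zeros((400,800,3),np.uint8);o[:,:400]=b;o[:392,400:792]=a;cv2.imwrite("pics/r.png",o)
E
```

```text
38.0667 [-0.4 -0.6 -0.6]
```

View pics/r.png

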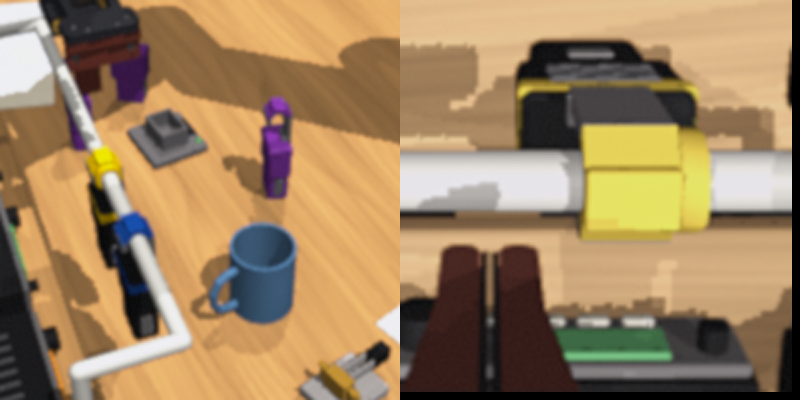

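View pics/r_wrist.png

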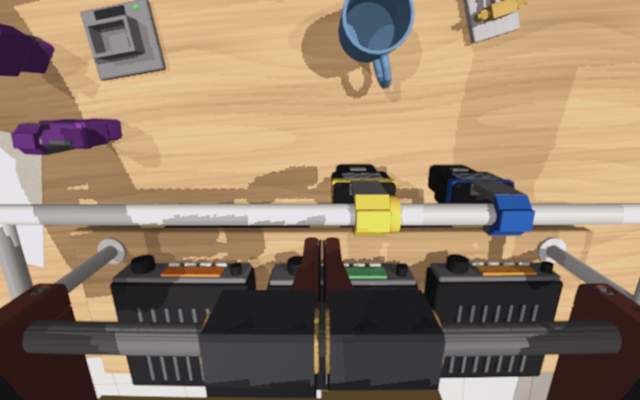

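View pics/r_top.png

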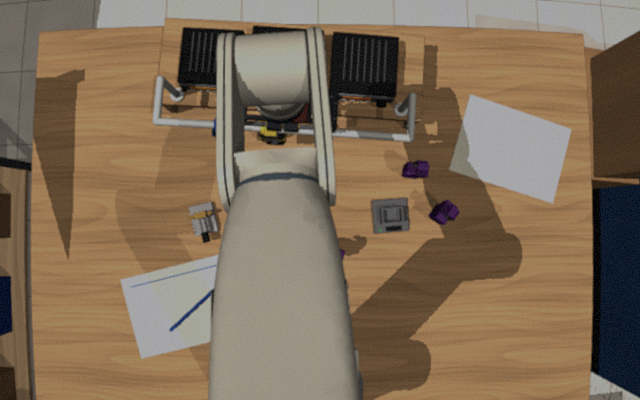

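```bash
python3 - <<'E'
from h import *
from station import viewer,workorder
import pickle
s=pickle.load(open("r.pkl","rb"));p=viewer.camera_params("wrist");T=wpose(s,p)
for nm,uv,z in(("crown L",(355,213),256),("crown R",(391,213),256),("ring far edge",(400.5,213),254)):print(nm,np.dot(atz(p,uv,z,T)[0],RU).round(1))
print(workorder.sign_off())
E
```

```text
crown L 122.3
crown R 147.2
ring far edge 154.3
the job is handed in; nothing more can be done
None
```

The microphone with the yellow band is hanging on the rail with its hook against the right-hand face of the yellow ring. The job is handed in at about 38 s of the 67 s; sign-off gave no verdict.

**What I did:**
- I gripped the mic across its wide block with the tool tilted about 40°, lifted it straight up and hooked it about 126 mm right of the ring.
- I let go and backed off, and it hung there freely.
- I then slid it along with the closed fingertips on the crown, 3 mm above the rail. Friction was about 2 to 3 N.
- I stopped when the force rose to 4.9 N with no further travel, then withdrew the fingers.

**Last checks:**
- **Contact:** the final wrist picture shows the mic hanging upright with no visible gap between crown and ring.
- **Ring position:** I put the ring's centre at 150 to 151 mm along the rail. Before the push, different views gave 151 to 153 mm. The disagreement is within camera accuracy, and the pictures during the push show no sign that the ring moved.
- **Other things:** the other microphone and the Morse key look unmoved. The mug does too, though in the last top view the arm hid it, so that rests on the scene and wrist pictures. The purple look-alikes were not touched.

**One oddity:** the mic sat a few degrees skewed in the grip. I corrected for that when hooking it on.

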